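Zero and lock the tilted decorating wheel

ROBOT

A 6-joint arm with a two-finger parallel gripper is mounted at the origin on a cart in front of the work surface, level with it; the furniture and walls round the work are solid. World frame = base frame: x ahead of the robot, y to its left, z up, the work surface at z = 0. Lengths are in m, angles in rad, forces in N, time in s.
With the tool pointing down it reaches from about 0.3 to 0.75 m from the base axis. Payload 8.5 kg.
Tool frame: the origin (TCP) lies on the centre line of the jaws, within the pads' length; the fingertips stand 25 mm ahead of it and the grasp point (between the pads) lies 6 mm ahead of it (ctrl.tips_ahead is the distance from the TCP to the fingertips, in m); z points along the fingers, y is the line along which they close (so a half turn about z gives the same grasp; the last joint's range is limited). The gripper opens to 85 mm and grips with 20 to 120 N. Pads are 22 mm wide; open, the fingers measure 114 mm over their backs; the gripper's body (76 mm by 85 mm) begins 54 mm behind the grasp point. The pads swing forward as they close: fully open they stand 13 mm farther back than shut.
Start: joints at [0.89, 0.381, 1.297, -0, 1.464, -0.215], TCP at [0.247, 0.491, 0.256] pointing down, gripper open.
Joint ranges: [-3.11, 3.11], [-0.89, 2.33], [0.22, 2.48], [-1.42, 4.56], [0.17, 2.85], [-2.88, 2.88]. Speed limits (rad/s): [2.39, 2.39, 3.14, 3.14, 3.14, 3.14].

INTERFACE

Orientations are given as [roll, pitch, yaw] about the fixed x, y, z axes, in that order (R = Rz(yaw) Ry(pitch) Rx(roll)).
In Python, from rig import ctrl gives the robot as it stands. The module is installed in compiled form; this text tells all that it offers.
- The arm moves only by the tool send_rows, never from a script. Its arguments are lists of equal length, an entry for each row: "grip": the closure, from -1 (fully open) to 1 (shut); "dp": the shift along the world's x, y, z in cm, a list of three; "twist": the turn about the world's z in rad. A call has 1 to 12 rows; each row shifts and turns the commanded pose from where the row before left it; what a row does not reach is not made up. A row lasts 1/12 s, in which the tool goes at most 41.7 mm and 7.16 degrees, less where a joint would pass 70% of its speed; a pose out of reach is approached as far as the arm can. A call is refused whole if a number of a shift passes 4.17 or a number of a turn 0.125, either way. A call with a gripper value outside its range is refused whole. The fingers move at their own pace and stop on an object; "newtons" is the grip in N (left out, the last holds). Time passes only in rows, so rows that do not move let the fingers close. It gives the time, the measured TCP pose, the force, the opening and the grip force at its end, in the units of the state.
- ctrl.state(): the state, without advancing time (a new reading comes with each control period).
- ctrl.capture(name): name is "side" or "top" or "wrist"; returns a dict with "frame" (420x560x3 uint8, red, green, blue), "fx", "fy", "cx", "cy" (pixels), "distortion" ([k1, k2, p1, p2, k3] as OpenCV has them; the pictures are not rectified), "T" (4x4, takes a point from camera to world coordinates). Camera axes: x right, y down, z forward; pixel columns grow to the right and rows downward; lengths in m; the calibration is good to about 2 mm. A picture is of the moment at which its call begins. There is no depth.
- ctrl.close_job(): hands the job in; it is judged then, once.
Trained networks look in the newest picture that a camera, given by its name, has taken for a name from the list of things; names that differ only in an ending like _2 or _b are one class to them, and where a whole thing is asked for, a point or a joint stands for the part that bears it (a point fixed in the world has none). Each returns a list of dicts, best first, with "p" (0 to 1); they miss things now and then, are a little off and sometimes report something else, mostly with a low value. They report only what shows in the picture. A call takes as long as a camera call.
- ctrl.spot_in(camera, name): "uv" ([column, row] in pixels, amid what is visible of it).
- ctrl.trace(camera, name): "region" (420x560 bool, what is visible of it) and "uv" ([column, row] in pixels, amid what is visible of it).
- ctrl.landmark_of(camera, name): "uv" ([column, row] in pixels: a listed point, or the origin of a listed thing).
The state is a dict: "time_s": time; "joints": joint angles; "dq": joint speeds; "joint_efforts": joint torques, N m; "tcp_pos": TCP position; "orientation": TCP orientation; "force": force on the tool from outside, world axes, zero at the start; "torque": the same for the moment, N m; "gripper_width": opening from 0.0 (shut) to 1.0 (fully open); "grasp_force": force on a finger pad.
Only numpy, scipy, OpenCV 4.12 (cv2) and the standard library are available. Lean on these libraries where they do the work, as an engineer would, in place of code of your own. Each camera call takes 0.05 s, during which the arm holds its last target. There are 200 camera calls.

TASK

Get the decorating wheel ready for the dish on it to be changed: swing the hand rest right off the wheel to its parked stop, turn the wheel until the raised arrow points at the index bolt, and slide the bolt fully home into the arrow's notch so that the wheel is locked. Do not touch the freshly decorated dish, and leave the jars and pots round the stand where they are.

Things in the scene. Friction and masses are not known exactly. Their poses are not given: they have to be found in the camera images.
- tilt_head: The fixed tilted head of the decorating wheel's stand. Origin: centre of the wheel's upper face, 125 mm above the bench. Its z axis is the wheel's axis and leans 25 degrees from vertical towards the stand's front (towards the robot, give or take the stand's yaw); x points up the slope, away from the robot; y level, to the left. All 'head frame' numbers below are in this frame.
- index_wheel (a joint): Angle of the wheel, rad, positive anticlockwise seen from above; 0 (or any whole turn, e.g. 6.283) is the zero position, arrow at the bolt. No stops either way. Wheel: aluminium face 193 mm across on a steel plate 236 mm across, plate 8.5 to 17 mm below the face, with 8 equal tapered notches, 45 degrees apart, cut in its rim; one has the arrow. Stays where left; about 0.15 N m to turn.
- arrow_notch (a point): Mouth of the notch that the arrow points to, on the wheel: 118 mm from the axis, level with the wheel's face. The arrow is the one raised dark steel arrow on the face (32 mm long, 21 mm wide, 4 mm thick), its tip at the rim. The other notches have only a short engraved line. It turns with the wheel.
- bolt_mouth (a point): Fixed point in front of the index bolt where the arrow's notch belongs: head frame (0, -118, 0) mm, on the right of the wheel. The wheel stands at zero when arrow_notch is here.
- crank_grip (a point): Grip point of the crank handle: a dark wooden upright knob on the wheel, 24 mm across, 59 mm tall (16 to 75 mm above the face), parallel to the wheel's axis; this point is on its axis 60 mm above the face. 88 mm from the wheel's axis, 90 degrees clockwise (from above) of the arrow: at zero it is at head frame (-88, 0). The knob spins freely on its pin, so the hand need not turn with it.
- dish: Terracotta dish, freshly decorated, held by three rubber-faced jaws in the middle of the wheel; 104 mm across the rim, 36 mm tall above the wheel's face; the jaws' outer ends lie 77 mm from the axis, 36 mm tall. Origin: centre of its foot on the wheel's axis. It turns with the wheel. Not to be touched.
- index_bolt (a joint): Travel of the flat steel index bolt, m: 0 fully withdrawn (its tip 6 mm clear of the wheel's rim), 0.024 fully home. It slides along head +y, in line with the wheel's axis. Its tapered tip enters a notch only when the notch is within about 4 mm of it, and centres the wheel the last bit; elsewhere it butts on the rim. About 2 N to slide; stays where left.
- bolt_grip (a point): Grip point of the bolt's handle: black upright round knob, 21 mm across, top 50 mm above the level of the wheel's face, free for gripping from 5 mm above that level; parallel to the wheel's axis. This point is on the knob's axis, 14 mm below its top. Withdrawn: head frame (0, -178, 36) mm; home: (0, -154, 36).
- rest_bar (a joint): Swing of the hand rest, rad: 0 across the wheel, pointing to head -y; grows anticlockwise seen from above to 2.2, its parked place off the wheel to the left and back, where a short steel stop pin beside the hinge holds it. Stays where left; about 0.17 N m to swing. The hinge axis is parallel to the wheel's axis, through head frame (-85, 135) mm.
- rest_grip (a point): Grip point of the hand rest's knob: black, upright, round, 21 mm across, standing 42 mm tall on the rest's wooden bar (22 mm wide, 13 mm thick, 150 mm long, top 68.5 mm above the wheel's face, so it clears the dish but not the crank handle), 120 mm from the hinge; parallel to the wheel's axis. This point: on its axis, 14 mm below its top, 96 mm above the face.
- stand: The wheel's green cast stand, fixed to the bench: round foot 196 mm across, its centre 35 mm behind the origin. Origin: on the bench under the wheel's centre; x to its back, z up. Round it, fixed: a stack of bowls 250 mm tall, 200 mm across at world (0.42, 0.55) m, close by the hand's start (rise clear of it first); a basket of pots behind the bolt, rim 115 mm up, front at x = 0.65.
- jar_white: White glaze jar with a red lid, 58 mm across, 70 mm tall, on the bench at the front right of the stand. Origin: centre of its underside. Leave alone.
- jar_amber: Brown glaze jar with a black lid, 50 mm across, 56 mm tall, on the bench right of the stand near the bolt. Origin: centre of its underside. Leave alone.
- mini_pot2: Small white pot, 63 mm across, 55 mm tall, on the bench at the front left of the stand. Origin: centre of its underside. Leave alone.
- pot_mint_mini: Small pale green pot, 64 mm across, 52 mm tall, on the bench at the left back of the stand. Origin: centre of its underside. Leave alone.

How it is judged:
By the outcome, as a careful person would: the job done as asked, in the order asked, and still so for the second after the job is handed in, with the robot touching nothing.
It also fails if it takes over 69 s, if anything falls off the work surface, if the arm or the gripper's body presses on something with over 40 N, if the wrist force passes 120 N, or if a joint passes its speed limit or range.

## Working session

There is one attempt and no reset: what is moved stays moved. The work goes in short steps, Python scripts to look and compute and a tool call to move; the robot and the scene stay as the last step left them, time stands still between calls to the robot, and variables do not carry over. Pictures are saved under pics/ and viewed, at most 10 in all, crops included, and the job is handed in when it is done.

Besides the shell and the picture viewer there is one more tool, called as name([rows], argument=value, ...), one row to a line, values as JSON. send_rows: Moves the arm, as the interface text tells. Its arguments: {"type":"object","properties":{"grip":{"type":"array","items":{"type":"number"}},"dp":{"type":"array","items":{"type":"array","items":{"type":"number"}}},"twist":{"type":"array","items":{"type":"number"}},"newtons":{"type":"number"}},"required":["grip","dp","twist"]}

```bash
ls; mkdir -p pics; cat > h.py <<'E'
import numpy as np, cv2
from rig import ctrl
def cap(n,save=None):
    c=ctrl.capture(n)
    if save: cv2.imwrite(f'pics/{save}.png',c['frame'][:,:,::-1])
    return c
def ray(c,uv):
    K=np.array([[c['fx'],0,c['cx']],[0,c['fy'],c['cy']],[0,0,1.]])
    p=cv2.undistortPoints(np.array([[uv]],float),K,np.array(c['distortion'],float))[0,0]
    d=c['T'][:3,:3]@np.array([p[0],p[1],1]); return c['T'][:3,3],d/np.linalg.norm(d)
def proj(c,P):
    K=np.array([[c['fx'],0,c['cx']],[0,c['fy'],c['cy']],[0,0,1.]])
    Ti=np.linalg.inv(c['T']); 
    r,_=cv2.Rodrigues(Ti[:3,:3]); return cv2.projectPoints(np.array(P,float).reshape(-1,3),r,Ti[:3,3],K,np.array(c['distortion'],float))[0][:,0]
def tri(rays):
    A=np.zeros((3,3));b=np.zeros(3)
    for o,d in rays:
        M=np.eye(3)-np.outer(d,d);A+=M;b+=M@o
    X=np.linalg.solve(A,b); return X,[np.linalg.norm((np.eye(3)-np.outer(d,d))@(X-o)) for o,d in rays]
E
python3 - <<'E'
from h import *
import pickle
cs={n:cap(n,n+'0') for n in('side','top')}
np.set_printoptions(precision=4,suppress=True)
names=['tilt_head','arrow_notch','bolt_mouth','crank_grip','dish','bolt_grip','rest_grip','stand','jar_white','jar_amber','mini_pot2','pot_mint_mini']
out={}
for nm in names:
    r=[]
    for n in cs:
        l=ctrl.landmark_of(n,nm)
        print(nm,n,[(np.round(x['uv'],1),round(x['p'],2)) for x in l[:2]])
        if l: r.append(ray(cs[n],l[0]['uv'])); out[nm,n]=l[0]
    if len(r)==2: print('   ',*tri(r))
pickle.dump((cs,out),open('v0.pkl','wb'))
for n in cs: print(n,cs[n]['T'][:3])
print(ctrl.state())
cv2.imwrite('pics/both.png',np.vstack([cv2.resize(cs[n]['frame'][:,:,::-1],None,fx=.71,fy=.71,interpolation=cv2.INTER_AREA) for n in cs]))
E
```

```text
pics
tilt_head side []
tilt_head top [(array([252.7, 190.7]), 0.97), (array([352.8, 215. ]), 0.34)]
arrow_notch side [(array([206.1, 213.6]), 0.97)]
arrow_notch top [(array([229.6, 147.1]), 0.67)]
    [0.6671 0.1609 0.1688] [np.float64(0.002613595438430379), np.float64(0.0026135954384303656)]
bolt_mouth side [(array([250.8, 190.3]), 0.79), (array([257.8, 221.1]), 0.51)]
bolt_mouth top [(array([306.8, 189. ]), 0.97)]
    [ 0.5845 -0.0071  0.1214] [np.float64(3.667982186961857e-06), np.float64(3.667982187080513e-06)]
crank_grip side [(array([249.5, 170.9]), 0.86)]
crank_grip top [(array([290.4, 186.3]), 0.61)]
    [0.5834 0.0309 0.1886] [np.float64(0.0011430019560542699), np.float64(0.0011430019560538642)]
dish side [(array([259. , 217.2]), 0.75), (array([325.5, 288.2]), 0.62)]
dish top [(array([254. , 196.8]), 0.77)]
    [0.567  0.1104 0.1249] [np.float64(0.0002589781872114606), np.float64(0.0002589781872115328)]
bolt_grip side [(array([250.5, 162.1]), 0.5)]
bolt_grip top [(array([336.2, 189.6]), 0.74), (array([230. , 149.6]), 0.48)]
    [ 0.5814 -0.0684  0.1604] [np.float64(0.0028017
[... 1136 characters left out ...]
 [[-0.9987  0.0274 -0.0434  0.5604]
 [ 0.0513  0.5144 -0.856   0.9212]
 [-0.0011 -0.8571 -0.5152  0.64  ]]
top [[-0.0008 -0.9971  0.0758  0.4537]
 [-1.      0.0009  0.0007  0.0535]
 [-0.0008 -0.0758 -0.9971  1.2263]]
{'time_s': 1.3, 'joints': array([ 0.8897,  0.3806,  1.2974, -0.    ,  1.4636, -0.2153]), 'dq': array([ 0.0011,  0.0018,  0.0002,  0.0012,  0.0003, -0.0001]), 'joint_efforts': array([  0.001 , -44.8306, -23.1471,  -0.0001,   0.0004,   0.    ]), 'tcp_pos': array([0.247 , 0.4914, 0.2563]), 'orientation': array([-3.1416,  0.    ,  2.6758]), 'force': array([ 0.8736,  0.2191, -0.6195]), 'torque': array([0.0281, 0.0095, 0.0266]), 'grasp_force': 0.0, 'gripper_width': 0.9972470976801339}
```

View pics/both.png

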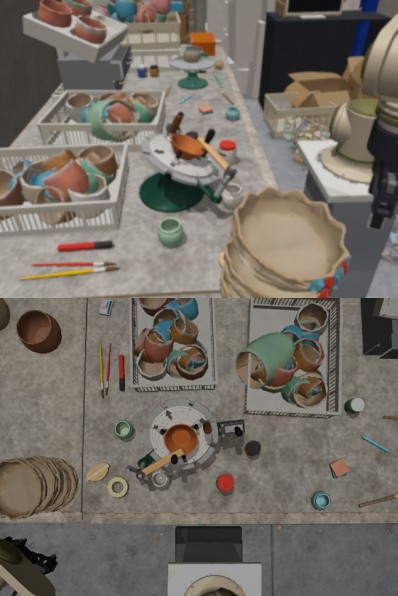

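The side view shows the wheel near full-res (255,210) with the rest bar across its front. In the top view the wheel is near (255,195), the crank knob is to its right and the bolt is at about (325,190). Next I'll fit the head pose.

```bash
cat >> h.py <<'E'
from scipy.optimize import least_squares
def Rh(psi,t=np.radians(25)):
    return cv2.Rodrigues(np.array([0,0,psi]))[0]@cv2.Rodrigues(np.array([0,-t,0.]))[0]
def pts(p,bolt=0):
    x,y,psi,th,ph=p; R=Rh(psi); O=np.array([x,y,.125])
    a=th-np.pi/2; c=a-np.pi/2; r=ph-np.pi/2
    H={'tilt_head':[0,0,0],'dish':[0,0,0],'bolt_mouth':[0,-.118,0],'arrow_notch':[.118*np.cos(a),.118*np.sin(a),0],
     'crank_grip':[.088*np.cos(c),.088*np.sin(c),.06],'bolt_grip':[0,-.178+bolt,.036],
     'rest_grip':[-.085+.12*np.cos(r),.135+.12*np.sin(r),.096]}
    W={k:O+R@np.array(v) for k,v in H.items()}; W['stand']=np.array([x,y,0]); return W
def fit(cs,obs,p0,bolt=0,free=(0,1,2,3,4),loss='soft_l1'):
    free=list(free); p0=np.array(p0,float)
    def f(q):
        p=p0.copy(); p[free]=q; W=pts(p,bolt)
        return np.concatenate([(proj(cs[n],W[k])[0]-o['uv'])*o['p'] for (k,n),o in obs.items() if k in W])
    s=least_squares(f,p0[free],loss=loss,f_scale=2.); p=p0.copy(); p[free]=s.x; W=pts(p,bolt)
    res={kn:np.round(proj(cs[kn[1]],W[kn[0]])[0]-o['uv'],1) for kn,o in obs.items() if kn[0] in W}
    return p,W,res
E
python3 - <<'E'
from h import *
import pickle
np.set_printoptions(precision=4,suppress=True)
cs,o=pickle.load(open('v0.pkl','rb'))
p,W,res=fit(cs,o,[.57,.108,0,2.1,.2])
print(p);[print(k,v) for k,v in W.items()];[print(k,v) for k,v in res.items()]
im=[]
for n in cs:
    f=cs[n]['frame'][:,:,::-1].copy()
    for k,v in W.items():
        u=tuple(np.round(proj(cs[n],v)[0]).astype(int)); cv2.circle(f,u,2,(255,0,255),-1)
    im.append(cv2.resize(f[120:290,150:380] if n=='top' else f[130:300,170:400],None,fx=3.4,fy=3.4,interpolation=cv2.INTER_CUBIC)[:,:])
cv2.imwrite('pics/ov.png',cv2.resize(np.vstack(im),(400*2//2*1,592)) if 0 else cv2.resize(np.hstack(im),(800,296)))
E
```

```text
[0.5706 0.1104 0.134  1.9172 0.3771]
tilt_head [0.5706 0.1104 0.125 ]
dish [0.5706 0.1104 0.125 ]
bolt_mouth [ 0.5864 -0.0065  0.125 ]
arrow_notch [0.665  0.1636 0.1719]
crank_grip [0.5834 0.0287 0.192 ]
bolt_grip [ 0.5793 -0.068   0.1576]
rest_grip [0.4906 0.1233 0.1948]
stand [0.5706 0.1104 0.    ]
('tilt_head', 'top') [1.3 4.4]
('arrow_notch', 'side') [-0.5 -0.9]
('arrow_notch', 'top') [-1.4  1.9]
('bolt_mouth', 'side') [-0.9 -1.3]
('bolt_mouth', 'top') [-0.2 -1. ]
('crank_grip', 'side') [ 0.5 -1.9]
('crank_grip', 'top') [ 1.1 -0.7]
('dish', 'side') [-1.7  0. ]
('dish', 'top') [ 0.  -1.7]
('bolt_grip', 'side') [2.2 1.3]
('bolt_grip', 'top') [-0.3 -0.2]
('rest_grip', 'side') [0.1 1.1]
('rest_grip', 'top') [-2.2  0.9]
('stand', 'side') [ 0.7 -0. ]
('stand', 'top') [-1.6 -0.2]
```

View pics/ov.png

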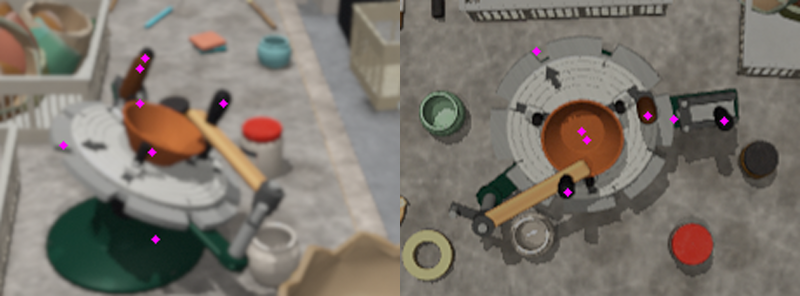

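send_rows([
  [0,0,3.6],
  [0,0,3.6],
  [0,0,3.6],
  [0,0,3.6],
  [1.7,-2.65,0],
  [1.7,-2.65,0],
  [1.7,-2.65,0],
  [1.7,-2.65,0],
  [1.7,-2.65,0],
  [1.7,-2.65,0],
  [1.7,-2.65,0],
  [1.7,-2.65,0],
], grip=[-1,-1,-1,-1,-1,-1,-1,-1,-1,-1,-1,-1], twist=[0,0,0,0,0.06,0.06,0.06,0.06,0.06,0.06,0.06,0.06])

```text
time_s: 2.3
tcp_pos: [0.3835, 0.278, 0.4005]
orientation: [3.141, 0.0, -3.124]
force: [0.5, -0.3, -0.2]
gripper_width: 0.996
grasp_force: 0.0
```

send_rows([
  [1.7,-2.65,0],
  [1.7,-2.65,0],
  [1.7,-2.65,0],
  [1.7,-2.65,0],
  [1.7,-2.65,0],
  [1.7,-2.65,0],
  [0,0,0],
  [0,0,0],
], grip=[-1,-1,-1,-1,-1,-1,-1,-1], twist=[0.06,0.06,0,0,0,0,0,0])

```text
time_s: 2.97
tcp_pos: [0.4856, 0.1193, 0.3999]
orientation: [3.141, -0.001, -3.01]
force: [-0.8, -0.6, 0.1]
gripper_width: 0.996
grasp_force: 0.0
```

```bash
python3 - <<'E'
from h import *
import pickle
np.set_printoptions(precision=4,suppress=True)
cs,o=pickle.load(open('v0.pkl','rb'))
s=ctrl.state(); print(s['tcp_pos'],s['orientation'],s['time_s'])
c=cap('wrist','w1'); cs['w1']=c; print(c['T'][:3])
for nm in ['arrow_notch','bolt_mouth','crank_grip','dish','bolt_grip','rest_grip','tilt_head']:
    l=ctrl.landmark_of('wrist',nm); print(nm,[(np.round(x['uv'],1),round(x['p'],2)) for x in l[:2]])
    if l: o[nm,'w1']=l[0]
p,W,res=fit(cs,o,[.57,.108,0.13,1.92,.3])
print(p);[print(k,v) for k,v in W.items()];[print(k,v) for k,v in res.items()]
pickle.dump((cs,o),open('v1.pkl','wb'))
E
```

```text
[0.4856 0.1193 0.3999] [ 3.1414 -0.0009 -3.0099] 2.9667
[[-0.1307  0.9524  0.2754  0.4162]
 [ 0.9914  0.1258  0.0357  0.1101]
 [-0.0006  0.2777 -0.9607  0.5166]]
arrow_notch [(array([293.8, 327.2]), 0.8), (array([181.7, 104.2]), 0.29)]
bolt_mouth [(array([168.6, 239.5]), 0.94)]
crank_grip [(array([184.7, 262. ]), 0.74)]
dish [(array([262. , 240.7]), 0.71), (array([182.9, 260.9]), 0.63)]
bolt_grip [(array([110.8, 237.5]), 0.68)]
rest_grip [(array([279.5, 195.2]), 0.6), (array([324. , 133.3]), 0.47)]
tilt_head [(array([258.7, 239.3]), 0.67), (array([117.3, 170.2]), 0.21)]
[0.5716 0.11   0.1414 1.9105 0.3924]
tilt_head [0.5716 0.11   0.125 ]
dish [0.5716 0.11   0.125 ]
bolt_mouth [ 0.5882 -0.0068  0.125 ]
arrow_notch [0.6659 0.1631 0.172 ]
crank_grip [0.5845 0.028  0.1918]
bolt_grip [ 0.5816 -0.0684  0.1576]
rest_grip [0.4929 0.1231 0.1955]
stand [0.5716 0.11   0.    ]
('tilt_head', 'top') [1.5 3.9]
('arrow_notch', 'side') [-1.  -1.1]
('arrow_notch', 'top') [-1.2  1.5]
('bolt_mouth', 'side') [-1.7 -1.3]
('bolt_mouth', 'top') [-0.  -1.8]
('crank_grip', 'side') [-0.  -1.9]
('crank_grip', 'top') [ 1.4 -1.2]
('dish', 'side') [-2.1 -0.1]
('dish', 'top') [ 0.2 -2.2]
('bolt_grip', 'side') [1.2 1.2]
('bolt_grip', 'top') [-0.1 -1.3]
('rest_grip', 'side') [-1.2  0.8]
('rest_grip', 'top') [-2.1 -0.2]
('stand', 'side') [ 0.2 -0.1]
('stand', 'top') [-1.4 -0.6]
('arrow_notch', 'w1') [0.8 1.7]
('bolt_mouth', 'w1') [ 0.8 -0.9]
('crank_grip', 'w1') [-2.4  0.3]
('dish', 'w1') [ 0.2 -2.9]
('bolt_grip', 'w1') [-2.5 -0.4]
('rest_grip', 'w1') [ 1.7 -2.9]
('tilt_head', 'w1') [ 3.5 -1.5]
```

View pics/w1.png

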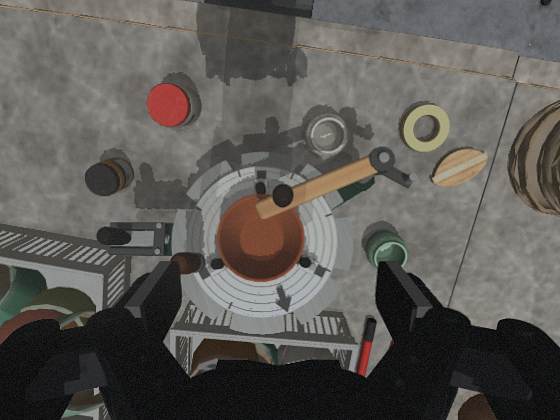

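send_rows([
  [0.1,0.05,-3],
  [0.1,0.05,-3],
  [0.1,0.05,-3],
  [0.1,0.05,-3],
  [0.1,0.05,-3],
  [0.1,0.05,-3],
  [0,0,-1.5],
  [0,0,0],
  [0,0,0],
  [0,0,0],
  [0,0,0],
  [0,0,0],
], grip=[-1,-1,-1,-1,-1,-1,-1,0.3,1,1,1,1], twist=[0,0,0,0,0,0,0,0,0,0,0,0], newtons=25)

```text
time_s: 4.37
tcp_pos: [0.4914, 0.1234, 0.2065]
orientation: [-3.141, 0.002, -3.007]
force: [-0.3, -1.1, -0.5]
gripper_width: 0.301
grasp_force: 0.0
```

```bash
python3 - <<'E'
from h import *
import pickle
s=ctrl.state(); print({k:np.round(s[k],3) for k in('time_s','tcp_pos','force','torque','gripper_width','grasp_force')})
c=cap('side','s2'); w=cap('wrist','w2')
cv2.imwrite('pics/m2.png',np.hstack([cv2.resize(c['frame'][100:310,150:430,::-1],(400,300)),cv2.resize(w['frame'][:,:,::-1],(400,300))]))
# rest path: head-frame arc from current TCP
p=[0.5716,0.11,0.134,1.91,0.385]
for ph in np.arange(.385,2.21,.12): 
    q=p.copy();q[4]=ph; print(round(ph,3),np.round(pts(q)['rest_grip']*100,2))
E
```

```text
{'time_s': np.float64(4.367), 'tcp_pos': array([0.491, 0.123, 0.207]), 'force': array([-0.332, -1.148, -0.458]), 'torque': array([0.081, 0.004, 0.02 ]), 'gripper_width': np.float64(0.301), 'grasp_force': np.float64(0.0)}
0.385 [49.23 12.33 19.51]
0.505 [50.32 13.1  20.06]
0.625 [51.31 14.01 20.58]
0.745 [52.19 15.05 21.05]
0.865 [52.94 16.2  21.47]
0.985 [53.57 17.44 21.83]
1.105 [54.05 18.76 22.14]
1.225 [54.38 20.14 22.38]
1.345 [54.56 21.56 22.55]
1.465 [54.59 23.   22.65]
1.585 [54.46 24.43 22.68]
1.705 [54.17 25.84 22.63]
1.825 [53.73 27.2  22.52]
1.945 [53.15 28.51 22.33]
2.065 [52.43 29.73 22.07]
2.185 [51.59 30.85 21.75]
```

View pics/m2.png

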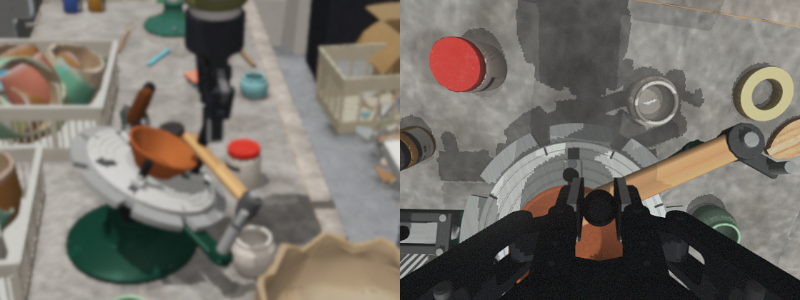

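send_rows([
  [0,0,0],
  [0,0,0],
  [0,0,0],
  [0,0,0],
  [0.54,0.38,0.27],
  [0.54,0.38,0.27],
  [0.5,0.46,0.26],
  [0.5,0.46,0.26],
  [0.44,0.52,0.24],
  [0.44,0.52,0.24],
  [0.38,0.57,0.21],
  [0.38,0.57,0.21],
], grip=[1,1,1,1,1,1,1,1,1,1,1,1], twist=[0,0,0,0,0,0,0,0,0,0,0,0], newtons=25)

```text
time_s: 5.47
tcp_pos: [0.5298, 0.1604, 0.2265]
orientation: [-3.137, 0.004, -3.008]
force: [3.2, -10.0, 5.8]
gripper_width: 0.227
grasp_force: 26.2
```

send_rows([
  [0.31,0.62,0.18],
  [0.31,0.62,0.18],
  [0.24,0.66,0.15],
  [0.24,0.66,0.15],
  [0.17,0.69,0.12],
  [0.17,0.69,0.12],
  [0.09,0.71,0.09],
  [0.09,0.71,0.09],
  [0.01,0.72,0.05],
  [0.01,0.72,0.05],
  [-0.06,0.72,0.02],
  [-0.06,0.72,0.02],
], grip=[1,1,1,1,1,1,1,1,1,1,1,1], twist=[0,0,0,0,0,0,0,0,0,0,0,0])

```text
time_s: 6.47
tcp_pos: [0.5439, 0.2441, 0.2378]
orientation: [-3.14, 0.001, -3.008]
force: [-2.0, -4.4, 0.3]
gripper_width: 0.232
grasp_force: 26.6
```

```bash
python3 - <<'E'
from h import *
s=ctrl.state(); print({k:np.round(s[k],3) for k in('time_s','tcp_pos','force','torque','gripper_width','grasp_force')})
c=cap('side','s3'); t=cap('top','t3')
cv2.imwrite('pics/m3.png',np.hstack([cv2.resize(c['frame'][100:310,150:430,::-1],(400,300)),cv2.resize(t['frame'][100:280,140:380,::-1],(400,300))]))
E
```

```text
{'time_s': np.float64(6.467), 'tcp_pos': array([0.544, 0.244, 0.238]), 'force': array([-1.98 , -4.384,  0.346]), 'torque': array([-0.844,  0.384,  0.165]), 'gripper_width': np.float64(0.232), 'grasp_force': np.float64(26.587)}
```

View pics/m3.png

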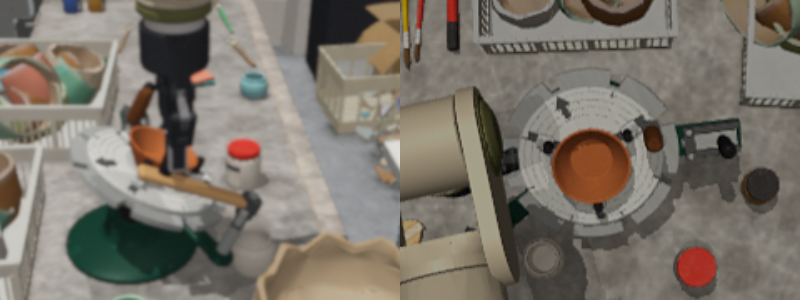

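The bar is moving with the hand, and the dish and wheel have not moved. I'll carry on to the stop.

send_rows([
  [-0.14,0.7,-0.02],
  [-0.14,0.7,-0.02],
  [-0.22,0.68,-0.06],
  [-0.22,0.68,-0.06],
  [-0.29,0.65,-0.09],
  [-0.29,0.65,-0.09],
  [-0.36,0.61,-0.13],
  [-0.36,0.61,-0.13],
  [-0.42,0.56,-0.16],
  [-0.42,0.56,-0.16],
  [-0.2,0.22,-0.08],
  [0,0,0],
], grip=[1,1,1,1,1,1,1,1,1,1,1,1], twist=[0,0,0,0,0,0,0,0,0,0,0,0])

```text
time_s: 7.57
tcp_pos: [0.5138, 0.3096, 0.2274]
orientation: [-3.138, 0.003, -3.008]
force: [4.3, -11.4, 4.2]
gripper_width: 0.231
grasp_force: 27.4
```

send_rows([
  [-0.25,0.25,-0.1],
  [-0.25,0.25,-0.1],
  [0,0,0],
  [0,0,0],
], grip=[1,1,1,1], twist=[0,0,0,0])

```text
time_s: 7.9
tcp_pos: [0.5133, 0.3103, 0.2272]
orientation: [-3.13, 0.012, -3.012]
force: [20.8, -34.3, 9.7]
gripper_width: 0.232
grasp_force: 29.2
```

```bash
python3 - <<'E'
from h import *
from scipy.optimize import brentq
s=ctrl.state(); print({k:np.round(s[k],3) for k in('time_s','tcp_pos','force','torque','gripper_width','grasp_force')})
R=Rh(.134); h=R.T@(s['tcp_pos']-[0,0,.006]-np.array([.5716,.11,.125])); d=h-[-.085,.135,.096]
print(h,np.hypot(d[0],d[1]),np.arctan2(d[1],d[0])+np.pi/2)
print(R.T@s['force'])
E
```

```text
{'time_s': np.float64(7.9), 'tcp_pos': array([0.513, 0.31 , 0.227]), 'force': array([ 20.765, -34.27 ,   9.702]), 'torque': array([-5.413, -3.141,  0.197]), 'gripper_width': np.float64(0.232), 'grasp_force': np.float64(29.156)}
[0.01255754 0.20624275 0.10029362] 0.1208014996838124 2.2015462023399417
[ 18.60136147 -36.73641888   2.03150058]
```

send_rows([
  [0.25,-0.25,0.1],
  [0,0,0],
  [0,0,0],
  [0,0,0],
  [0,0,0],
  [0,0,0],
  [0,0,1],
  [0,0,2.5],
  [0,0,2.5],
  [0,0,2.5],
  [0,0,2.5],
  [0.4,-1.5,0],
], grip=[1,1,-1,-1,-1,-1,-1,-1,-1,-1,-1,-1], twist=[0,0,0,0,0,0,0,0,0,0,0,0])

```text
time_s: 8.9
tcp_pos: [0.5142, 0.3003, 0.3421]
orientation: [3.139, 0.009, -3.004]
force: [0.5, 0.3, 0.9]
gripper_width: 0.996
grasp_force: 0.0
```

send_rows([
  [0.7,-3,0],
  [0.7,-3,0],
  [0.7,-3,0],
  [0.7,-3,0],
  [0.7,-3,0],
  [0.7,-3,0],
  [0.7,-3,0],
  [0.7,-3,0],
  [0.5,-1.9,0],
  [0,0,0],
  [0,0,0],
  [0,0,0],
], grip=[-1,-1,-1,-1,-1,-1,-1,-1,-1,-1,-1,-1], twist=[0,0,0,0,0,0,0,0,0,0,0,0])

```text
time_s: 9.9
tcp_pos: [0.5751, 0.04, 0.3366]
orientation: [3.141, 0.0, -3.007]
force: [-0.4, -0.5, -0.4]
gripper_width: 1.0
grasp_force: 0.0
```

```bash
python3 - <<'E'
from h import *
import pickle
np.set_printoptions(precision=4,suppress=True)
cs,o=pickle.load(open('v1.pkl','rb'))
o={k:v for k,v in o.items() if k[0]!='rest_grip'}
s=ctrl.state(); print(s['tcp_pos'],s['orientation'],s['force'])
for n in('side','top','wrist'):
    c=cap(n,n+'4'); cs[n+'4']=c
    for nm in ['arrow_notch','bolt_mouth','crank_grip','dish','bolt_grip','rest_grip','tilt_head']:
        l=ctrl.landmark_of(n,nm)
        if l and l[0]['p']>.4: o[nm,n+'4']=l[0]
p,W,res=fit(cs,o,[.57,.11,0.134,1.91,2.2])
print(p);[print(k,v) for k,v in W.items()];[print(k,v) for k,v in res.items() if k[1][-1]=='4']
pickle.dump((cs,o),open('v4.pkl','wb'))
im=[cv2.resize(x,(400,300)) for x in (cs['side4']['frame'][100:310,150:430,::-1],cs['wrist4']['frame'][:,:,::-1])]
cv2.imwrite('pics/m4.png',np.hstack(im))
E
```

```text
[0.5751 0.04   0.3366] [ 3.1412  0.0004 -3.0067] [-0.441  -0.4974 -0.3652]
[0.5721 0.1105 0.1232 1.9282 2.2117]
tilt_head [0.5721 0.1105 0.125 ]
dish [0.5721 0.1105 0.125 ]
bolt_mouth [ 0.5866 -0.0066  0.125 ]
arrow_notch [0.6665 0.1637 0.1717]
crank_grip [0.5848 0.029  0.1924]
bolt_grip [ 0.5789 -0.0681  0.1576]
rest_grip [0.5165 0.3119 0.2167]
stand [0.5721 0.1105 0.    ]
('arrow_notch', 'side4') [-0.7  0.3]
('bolt_mouth', 'side4') [-2.1 -0.4]
('crank_grip', 'side4') [-1.  -4.5]
('dish', 'side4') [ 0.5 -3.9]
('bolt_grip', 'side4') [-65.2 -64.2]
('rest_grip', 'side4') [ 0.7 -1.7]
('tilt_head', 'side4') [-1.5 -1. ]
('arrow_notch', 'top4') [0.4 2.3]
('bolt_mouth', 'top4') [ 2.5 -2.4]
('dish', 'top4') [-0.2 -2.1]
('bolt_grip', 'top4') [-0.4 -3.1]
('rest_grip', 'top4') [-4.6 -1.8]
('tilt_head', 'top4') [0.3 0.6]
('bolt_mouth', 'wrist4') [ 2.9 -1. ]
('crank_grip', 'wrist4') [ 0.6 -2.4]
('dish', 'wrist4') [0.1 0.6]
('bolt_grip', 'wrist4') [-1.6  0.3]
('tilt_head', 'wrist4') [ 0.8 -1.7]
```

View pics/m4.png

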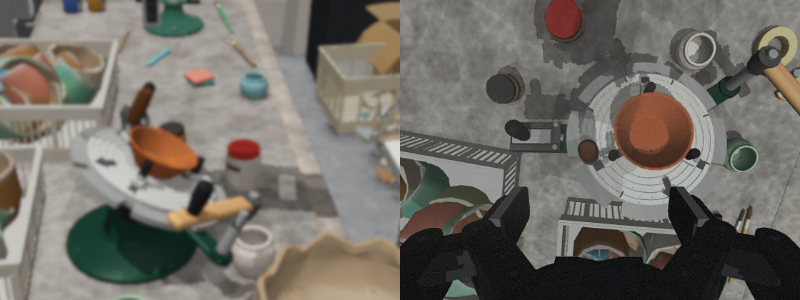

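send_rows([
  [0.35,-0.6,0],
  [0.3,-0.55,-2],
  [0,0,-3],
  [0,0,-3],
  [0,0,-3],
  [0,0,-2],
  [0,0,0],
  [0,0,0],
  [0,0,0],
  [0,0,0],
  [0,0,0],
  [0,0,0],
], grip=[-0.3,-0.3,-0.3,-0.3,-0.3,-0.3,-0.3,1,1,1,1,1], twist=[0,0,0,0,0,0,0,0,0,0,0,0], newtons=30)

```text
time_s: 12.1
tcp_pos: [0.5824, 0.0274, 0.208]
orientation: [-3.14, 0.003, -3.007]
force: [-0.7, -1.4, 7.0]
gripper_width: 0.264
grasp_force: 29.6
```

send_rows([
  [0,0,0],
  [0,0,0],
  [0,0,0],
], grip=[1,1,1], twist=[0,0,0])

```text
time_s: 12.35
tcp_pos: [0.5824, 0.0273, 0.208]
orientation: [-3.14, 0.003, -3.007]
force: [-1.4, -0.9, 6.0]
gripper_width: 0.264
grasp_force: 29.6
```

```bash
python3 - <<'E'
from h import *
s=ctrl.state(); print({k:np.round(s[k],4) for k in('time_s','tcp_pos','force','torque','gripper_width','grasp_force')})
R=Rh(.131); O=np.array([.5718,.11,.125]); h=R.T@(s['tcp_pos']-[0,0,.006]-O); print(h,np.hypot(h[0],h[1]))
a0=np.arctan2(h[1],h[0]); print(np.degrees(a0))
r=np.hypot(h[0],h[1]); pr=O+R@h
for i in range(1,40):
    # radius eases to 88 mm
    a=a0-.08*i; rr=.088+(r-.088)*max(0,1-i/10); q=O+R@np.array([rr*np.cos(a),rr*np.sin(a),h[2]]); print(i,round(np.degrees(a),1),np.round((q-pr)*100,2)); pr=q
    if a<-np.pi: break
c=cap('side','s5'); w=cap('wrist','w5')
cv2.imwrite('pics/m5.png',np.hstack([cv2.resize(c['frame'][120:270,190:390,::-1],(400,300)),cv2.resize(w['frame'][:,:,::-1],(400,300))]))
E
```

```text
{'time_s': np.float64(12.35), 'tcp_pos': array([0.5824, 0.0273, 0.208 ]), 'force': array([-1.365 , -0.9321,  5.9774]), 'torque': array([-0.2008,  0.1395, -0.0272]), 'gripper_width': np.float64(0.2636), 'grasp_force': np.float64(29.5626)}
[ 0.03221676 -0.08334579  0.06988925] 0.08935569242902565
-68.86632220106637
1 -73.4 [-0.58 -0.3  -0.29]
2 -78.0 [-0.6  -0.24 -0.29]
3 -82.6 [-0.62 -0.19 -0.3 ]
4 -87.2 [-0.63 -0.13 -0.3 ]
5 -91.8 [-0.64 -0.08 -0.3 ]
6 -96.4 [-0.64 -0.02 -0.3 ]
7 -101.0 [-0.64  0.04 -0.29]
8 -105.5 [-0.64  0.09 -0.29]
9 -110.1 [-0.63  0.15 -0.28]
10 -114.7 [-0.62  0.2  -0.27]
11 -119.3 [-0.61  0.24 -0.27]
12 -123.9 [-0.59  0.29 -0.25]
13 -128.5 [-0.56  0.34 -0.24]
14 -133.0 [-0.54  0.39 -0.23]
15 -137.6 [-0.51  0.44 -0.21]
16 -142.2 [-0.48  0.48 -0.19]
17 -146.8 [-0.44  0.52 -0.17]
18 -151.4 [-0.4   0.56 -0.15]
19 -156.0 [-0.36  0.59 -0.13]
20 -160.5 [-0.32  0.62 -0.11]
21 -165.1 [-0.27  0.64 -0.09]
22 -169.7 [-0.23  0.66 -0.06]
23 -174.3 [-0.18  0.68 -0.04]
24 -178.9 [-0.13  0.69 -0.02]
25 -183.5 [-0.08  0.7   0.01]
```

View pics/m5.png

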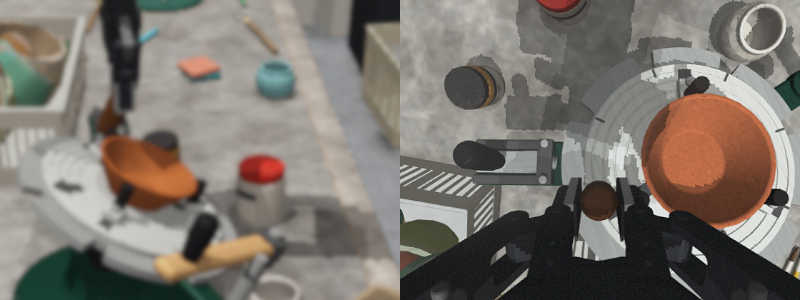

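send_rows([
  [-0.58,-0.3,-0.29],
  [-0.6,-0.24,-0.29],
  [-0.62,-0.19,-0.3],
  [-0.63,-0.13,-0.3],
  [-0.64,-0.08,-0.3],
  [-0.64,-0.02,-0.3],
  [-0.64,0.04,-0.29],
  [-0.64,0.09,-0.29],
  [-0.63,0.15,-0.28],
  [-0.62,0.2,-0.27],
  [-0.61,0.24,-0.27],
  [-0.59,0.29,-0.25],
], grip=[1,1,1,1,1,1,1,1,1,1,1,1], twist=[0,0,0,0,0,0,0,0,0,0,0,0])

```text
time_s: 13.45
tcp_pos: [0.5083, 0.0287, 0.1737]
orientation: [3.141, 0.005, -3.007]
force: [2.5, 5.5, 10.0]
gripper_width: 0.264
grasp_force: 30.0
```

send_rows([
  [-0.56,0.34,-0.24],
  [-0.54,0.39,-0.23],
  [-0.51,0.44,-0.21],
  [-0.48,0.48,-0.19],
  [-0.44,0.52,-0.17],
  [-0.4,0.56,-0.15],
  [-0.36,0.59,-0.13],
  [-0.32,0.62,-0.11],
  [-0.27,0.64,-0.09],
  [-0.23,0.66,-0.06],
  [-0.18,0.68,-0.04],
  [0,0,0],
], grip=[1,1,1,1,1,1,1,1,1,1,1,1], twist=[0,0,0,0,0,0,0,0,0,0,0,0])

```text
time_s: 14.45
tcp_pos: [0.4669, 0.0883, 0.158]
orientation: [-3.141, 0.009, -3.007]
force: [5.4, 3.3, 10.6]
gripper_width: 0.266
grasp_force: 30.1
```

```bash
python3 - <<'E'
from h import *
import pickle
np.set_printoptions(precision=4,suppress=True)
s=ctrl.state(); print({k:np.round(s[k],4) for k in('time_s','tcp_pos','force','torque','gripper_width','grasp_force')})
R=Rh(.131); O=np.array([.5718,.11,.125]); h=R.T@(s['tcp_pos']-[0,0,.006]-O); print(h,np.hypot(h[0],h[1]),np.degrees(np.arctan2(h[1],h[0])))
cs={};o={}
for n in('side','top','wrist'):
    cs[n]=cap(n,n+'6')
    for nm in ['arrow_notch','bolt_mouth','crank_grip','bolt_grip']:
        l=ctrl.landmark_of(n,nm); print(n,nm,[(np.round(x['uv'],1),round(x['p'],2)) for x in l[:2]], proj(cs[n],pts([.5718,.11,.131,0,2.2])[nm])[0])
        if l: o[nm,n]=l[0]
oa={k:v for k,v in o.items() if k[0] in('arrow_notch','crank_grip')}
print(fit(cs,oa,[.5718,.11,.131,.05,2.2],free=[3]))
cv2.imwrite('pics/m6.png',np.hstack([cv2.resize(cs['top']['frame'][120:270,200:400,::-1],(400,300),interpolation=cv2.INTER_CUBIC),cv2.resize(cs['wrist']['frame'][:,:,::-1],(400,300))]))
E
```

```text
{'time_s': np.float64(14.45), 'tcp_pos': array([0.4669, 0.0883, 0.158 ]), 'force': array([ 5.4162,  3.3063, 10.6086]), 'torque': array([ 0.3657, -0.7878,  0.0297]), 'gripper_width': np.float64(0.2664), 'grasp_force': np.float64(30.0559)}
[-0.0854 -0.0078  0.0696] 0.08571375550369242 -174.7701389906407
side arrow_notch [(array([246.4, 188. ]), 0.71)] [249.5245 188.9353]
side bolt_mouth [(array([250.8, 191.4]), 0.97)] [249.5245 188.9353]
side crank_grip [(array([308.4, 202. ]), 0.45)] [308.185  204.8196]
side bolt_grip [(array([251.6, 164. ]), 0.69)] [252.3912 163.2814]
top arrow_notch [(array([307.2, 181.4]), 0.94)] [306.8414 187.6077]
top bolt_mouth [(array([305.7, 189.7]), 0.6)] [306.8414 187.6077]
top crank_grip [] [259.984  241.4528]
top bolt_grip [(array([334.8, 190.8]), 0.55), (array([259.3, 197.4]), 0.39)] [336.163  189.1033]
wrist arrow_notch [] [ 94.2084 420.5747]
wrist bolt_mouth [] [ 94.2084 420.5747]
wrist crank_grip [(array([278.4, 276.7]), 0.91)] [297.7737 278.2574]
wrist bolt_grip [(array([278.2, 278.3]), 0.56)] [-63.6147 452.5507]
(array([0.5718, 0.11  , 0.131 , 0.0975, 2.2   ]), {'tilt_head': array([0.5718, 0.11  , 0.125 ]), 'dish': array([0.5718, 0.11  , 0.125 ]), 'bolt_mouth': array([ 0.5872, -0.007 ,  0.125 ]), 'arrow_notch': array([ 0.5975, -0.0051,  0.1299]), 'crank_grip': array([0.4691, 0.0878, 0.1424]), 'bolt_grip': array([ 0.58  , -0.0685,  0.1576]), 'rest_grip': array([0.5155, 0.31  , 0.2171]), 'stand': array([0.5718, 0.11  , 0.    ])}, {('arrow_notch', 'side'): array([-1.6, -0.5]), ('crank_grip', 'side'): array([-1.3,  0.6]), ('arrow_notch', 'top'): array([-1.1,  1.3]), ('crank_grip', 'wrist'): array([0.1, 2.5])})
```

View pics/m6.png

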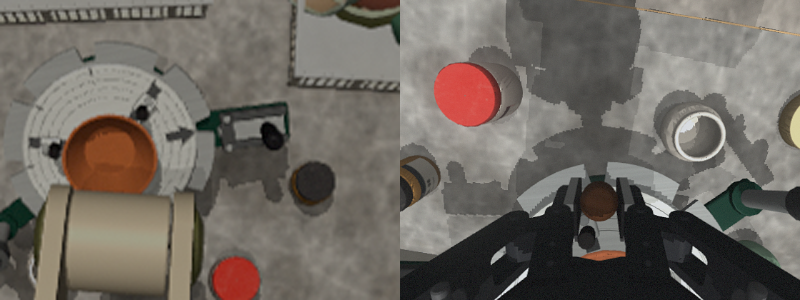

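send_rows([
  [-0.08,0.4,-0.02],
  [-0.07,0.41,-0.01],
  [0,0,0],
  [0,0,0],
], grip=[1,1,1,1], twist=[0,0,0,0])

```text
time_s: 15.53
tcp_pos: [0.4657, 0.0957, 0.1579]
orientation: [-3.141, 0.009, -3.007]
force: [4.9, 2.5, 11.7]
gripper_width: 0.264
grasp_force: 30.2
```

```bash
cat > chk.py <<'E'
from h import *
import sys
np.set_printoptions(precision=4,suppress=True)
s=ctrl.state(); print({k:np.round(s[k],4) for k in('time_s','tcp_pos','force','torque','gripper_width','grasp_force')})
R=Rh(.131); O=np.array([.5718,.11,.125]); h=R.T@(s['tcp_pos']-[0,0,.006]-O); print(h,np.hypot(h[0],h[1]),np.degrees(np.arctan2(h[1],h[0])))
cs={};o={}
for n in('side','top','wrist'):
    cs[n]=cap(n,n+sys.argv[1])
    for nm in ['arrow_notch','bolt_mouth','crank_grip','bolt_grip']:
        l=ctrl.landmark_of(n,nm); print(n,nm,[(np.round(x['uv'],1),round(x['p'],2)) for x in l[:2]], proj(cs[n],pts([.5718,.11,.131,0,2.2])[nm])[0])
        if l: o[nm,n]=l[0]
oa={k:v for k,v in o.items() if k[0] in('arrow_notch','crank_grip')}
r=fit(cs,oa,[.5718,.11,.131,.0,2.2],free=[3]); print(r[0],r[2])
E
python3 chk.py 7
```

```text
{'time_s': np.float64(15.5333), 'tcp_pos': array([0.4657, 0.0957, 0.1579]), 'force': array([ 4.9429,  2.5011, 11.6516]), 'torque': array([ 0.3126, -0.7549, -0.0061]), 'gripper_width': np.float64(0.2644), 'grasp_force': np.float64(30.2079)}
[-0.0857 -0.0004  0.0696] 0.0856713829387731 -179.75486329086613
side arrow_notch [(array([254.3, 186.2]), 0.81), (array([252.9, 162.7]), 0.38)] [249.5245 188.9353]
side bolt_mouth [(array([248.8, 190.4]), 0.69)] [249.5245 188.9353]
side crank_grip [(array([307.5, 204.5]), 0.53), (array([240.9, 342. ]), 0.42)] [308.185  204.8196]
side bolt_grip [] [252.3912 163.2814]
top arrow_notch [(array([309.9, 185.8]), 0.71)] [306.8414 187.6077]
top bolt_mouth [(array([304.9, 194.2]), 0.79)] [306.8414 187.6077]
top crank_grip [] [259.984  241.4528]
top bolt_grip [(array([303.5, 190. ]), 0.52), (array([335.5, 192.4]), 0.51)] [336.163  189.1033]
wrist arrow_notch [(array([ 23.3, 240.5]), 0.38), (array([386.2, 177.5]), 0.28)] [ 80.7956 420.9185]
wrist bolt_mouth [(array([278.1, 303.8]), 0.39)] [ 80.7956 420.9185]
wrist crank_grip [(array([281. , 281.4]), 0.67)] [279.6034 279.0688]
wrist bolt_grip [] [-79.1209 452.6453]
[ 0.5718  0.11    0.131  -0.0171  2.2   ] {('arrow_notch', 'side'): array([-3.9,  3. ]), ('crank_grip', 'side'): array([0.8, 0.7]), ('arrow_notch', 'top'): array([-3. ,  2.7]), ('arrow_notch', 'wrist'): array([ 57.8, 176.8]), ('crank_grip', 'wrist'): array([ 2. , -2.3])}
```

send_rows([
  [0,0,0],
  [0,0,0],
  [0,0,0],
  [0,0,1],
  [0,0,3],
  [0,0,3],
  [0,0,3],
  [0,0,3],
  [0,0,3],
  [1.5,-2,0],
  [1.7,-2.5,0],
  [1.7,-2.5,0],
], grip=[-0.3,-0.3,-0.3,-0.3,-0.3,-0.3,-0.3,-0.3,-0.3,-0.3,-0.3,-0.3], twist=[0,0,0,0,0,0,0,0,0,0,0,0])

```text
time_s: 17.28
tcp_pos: [0.5122, 0.0248, 0.3158]
orientation: [-3.141, 0.001, -3.006]
force: [0.2, 1.4, 0.1]
gripper_width: 0.649
grasp_force: 0.0
```

send_rows([
  [1.7,-2.5,0],
  [1.7,-2.5,0],
  [1.7,-2.5,0],
  [1.4,-1.9,0],
  [0,0,0],
  [0,0,0],
  [0,0,0],
], grip=[-0.3,-0.3,-0.3,-0.3,-0.3,-0.3,-0.3], twist=[0,0,0,0,0,0,0])

```text
time_s: 17.87
tcp_pos: [0.5766, -0.0681, 0.3151]
orientation: [3.141, -0.001, -3.007]
force: [0.0, 0.7, -0.2]
gripper_width: 0.65
grasp_force: 0.0
```

```bash
python3 chk.py 8; python3 - <<'E'
import cv2,numpy as np
t=cv2.imread('pics/top8.png');w=cv2.imread('pics/wrist8.png')
cv2.imwrite('pics/m8.png',np.hstack([cv2.resize(t[150:240,250:370],(400,300),interpolation=cv2.INTER_CUBIC),cv2.resize(w,(400,300))]))
E
```

```text
{'time_s': np.float64(17.8667), 'tcp_pos': array([ 0.5766, -0.0681,  0.3151]), 'force': array([ 0.0359,  0.7204, -0.2006]), 'torque': array([-0.0345, -0.0266, -0.0342]), 'gripper_width': np.float64(0.6498), 'grasp_force': np.float64(0.0)}
[ 0.061  -0.1772  0.1747] 0.1873649254530749 -70.9947482675136
side arrow_notch [(array([250.5, 192. ]), 0.84)] [249.5245 188.9353]
side bolt_mouth [(array([248.6, 188.9]), 0.96)] [249.5245 188.9353]
side crank_grip [(array([309.5, 206.4]), 0.57), (array([250.4, 188.2]), 0.28)] [308.185  204.8196]
side bolt_grip [(array([252.1, 162.4]), 0.59)] [252.3912 163.2814]
top arrow_notch [(array([306.9, 187.5]), 0.63)] [306.8414 187.6077]
top bolt_mouth [(array([304.3, 190.4]), 0.9)] [306.8414 187.6077]
top crank_grip [(array([259.5, 243.7]), 0.49)] [259.984  241.4528]
top bolt_grip [(array([172.6, 185.6]), 0.51), (array([333.1, 190.8]), 0.49)] [336.163  189.1033]
wrist arrow_notch [(array([338., 208.]), 0.65)] [340.033 206.217]
wrist bolt_mouth [(array([335.6, 207.4]), 0.79)] [340.033 206.217]
wrist crank_grip [(array([235.3, 131. ]), 0.66), (array([490.6,  93.3]), 0.62)] [491.0284  91.6264]
wrist bolt_grip [(array([279.9, 197.8]), 0.67)] [277.9788 199.5075]
[0.5718 0.11   0.131  0.0174 2.2   ] {('arrow_notch', 'side'): array([-1.8, -3.3]), ('crank_grip', 'side'): array([-1.5, -2. ]), ('arrow_notch', 'top'): array([-0.2, -0.8]), ('crank_grip', 'top'): array([ 1.2, -2.3]), ('arrow_notch', 'wrist'): array([2.1, 0.3]), ('crank_grip', 'wrist'): array([253.9, -39.4])}
```

View pics/m8.png

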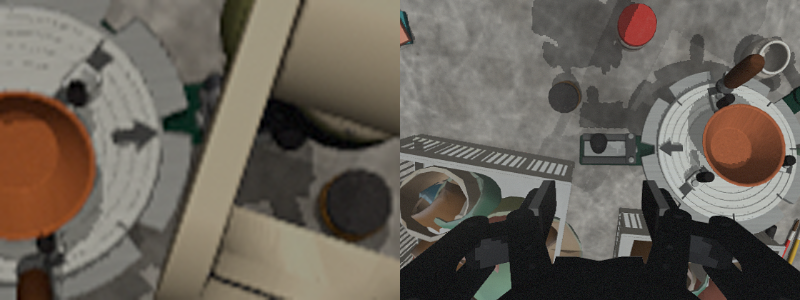

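send_rows([
  [0.3,0,-3],
  [0,0,-3],
  [0,0,-3],
  [0,0,-3],
  [0,0,-2.9],
  [0,0,0],
  [0,0,0],
  [0,0,0],
  [0,0,0],
  [0,0,0],
  [0,0,0],
  [0,0,0],
], grip=[-0.3,-0.3,-0.3,-0.3,-0.3,-0.3,0.5,1,1,1,1,1], twist=[0,0,0,0,0,0,0,0,0,0,0,0], newtons=40)

```text
time_s: 19.62
tcp_pos: [0.5809, -0.0689, 0.1686]
orientation: [-3.14, 0.004, -3.007]
force: [-0.2, -0.4, 6.7]
gripper_width: 0.227
grasp_force: 39.2
```

send_rows([
  [0,0,0],
  [0,0,0],
  [0,0,0],
  [0,0,0],
], grip=[1,1,1,1], twist=[0,0,0,0])

```text
time_s: 19.95
tcp_pos: [0.5809, -0.0689, 0.1686]
orientation: [-3.14, 0.004, -3.007]
force: [0.5, 0.4, 7.9]
gripper_width: 0.226
grasp_force: 39.2
```

send_rows([
  [-0.05,0.4,0],
  [-0.05,0.4,0],
  [-0.05,0.4,0],
  [0,0,0],
  [0,0,0],
], grip=[1,1,1,1,1], twist=[0,0,0,0,0])

```text
time_s: 20.37
tcp_pos: [0.5794, -0.0566, 0.1686]
orientation: [-3.14, 0.004, -3.007]
force: [-1.7, 1.8, 7.7]
gripper_width: 0.221
grasp_force: 39.2
```

send_rows([
  [-0.05,0.4,0],
  [0,0,0],
  [0,0,0],
], grip=[1,1,1], twist=[0,0,0])

```text
time_s: 20.62
tcp_pos: [0.5789, -0.0527, 0.1686]
orientation: [-3.14, 0.004, -3.007]
force: [-0.2, 1.3, 8.0]
gripper_width: 0.222
grasp_force: 39.2
```

send_rows([
  [-0.05,0.4,0],
  [-0.04,0.3,0],
  [-0.02,0.2,0],
  [0,0,0],
  [0,0,0],
], grip=[1,1,1,1,1], twist=[0,0,0,0,0])

```text
time_s: 21.03
tcp_pos: [0.5779, -0.0449, 0.1686]
orientation: [-3.138, 0.004, -3.008]
force: [-1.1, -4.9, 7.7]
gripper_width: 0.222
grasp_force: 39.3
```

send_rows([
  [-0.02,0.2,0],
  [0,0,0],
  [0,0,0],
], grip=[1,1,1], twist=[0,0,0])

```text
time_s: 21.28
tcp_pos: [0.5779, -0.0447, 0.1686]
orientation: [-3.134, 0.004, -3.008]
force: [-0.0, -15.8, 5.5]
gripper_width: 0.223
grasp_force: 39.5
```

send_rows([
  [0,0,0],
  [0,0,0],
  [0,0,0],
  [0,0,0],
  [0,0,1],
  [0,0,3],
  [0,0,3],
  [0,0,3],
  [0,0,3],
  [-1.5,-1,2],
  [-3,-1,0],
  [-3,-1,0],
], grip=[-0.3,-0.3,-0.3,-0.3,-0.3,-0.3,-0.3,-0.3,-0.3,-0.3,-0.3,-0.3], twist=[0,0,0,0,0,0,0,0,0,0,0,0])

```text
time_s: 22.28
tcp_pos: [0.5012, -0.0716, 0.3179]
orientation: [-3.14, 0.003, -3.006]
force: [-0.1, -0.3, 0.1]
gripper_width: 0.652
grasp_force: 0.0
```

send_rows([
  [-3,-1,0],
  [-3,-1,0],
  [-2,0,0],
  [0,0,0],
  [0,0,0],
], grip=[-0.3,-0.3,-0.3,-0.3,-0.3], twist=[0,0,0,0,0])

```text
time_s: 22.7
tcp_pos: [0.4213, -0.0916, 0.3174]
orientation: [-3.141, 0.002, -3.008]
force: [-0.4, -0.2, 0.2]
gripper_width: 0.65
grasp_force: 0.0
```

```bash
python3 chk.py 9; python3 - <<'E'
import cv2,numpy as np
t=cv2.imread('pics/top9.png');w=cv2.imread('pics/side9.png')
cv2.imwrite('pics/m9.png',np.hstack([cv2.resize(t[120:270,170:370],(400,300),interpolation=cv2.INTER_CUBIC),cv2.resize(w[120:300,150:390],(400,300))]))
E
```

```text
{'time_s': np.float64(22.7), 'tcp_pos': array([ 0.4213, -0.0916,  0.3174]), 'force': array([-0.3764, -0.2431,  0.2052]), 'torque': array([-0.0237,  0.0498, -0.0282]), 'gripper_width': np.float64(0.6497), 'grasp_force': np.float64(0.0)}
[-0.0803 -0.1802  0.2431] 0.19726583510018927 -114.02043828519115
side arrow_notch [(array([251.4, 190.6]), 0.73)] [249.5245 188.9353]
side bolt_mouth [(array([250.1, 192.7]), 0.96)] [249.5245 188.9353]
side crank_grip [(array([309.1, 205.2]), 0.89)] [308.185  204.8196]
side bolt_grip [(array([251. , 166.2]), 0.66)] [252.3912 163.2814]
top arrow_notch [(array([305.5, 189.4]), 0.84)] [306.8414 187.6077]
top bolt_mouth [(array([304.1, 190.8]), 0.92), (array([307. , 185.1]), 0.66)] [306.8414 187.6077]
top crank_grip [] [259.984  241.4528]
top bolt_grip [(array([322.6, 192.7]), 0.78)] [336.163  189.1033]
wrist arrow_notch [(array([333.7, 342.9]), 0.87), (array([464.7, 259.8]), 0.52)] [334.2464 342.4161]
wrist bolt_mouth [(array([333.5, 346. ]), 0.87), (array([401.6, 288.3]), 0.57)] [334.2464 342.4161]
wrist crank_grip [(array([466.2, 260.2]), 0.69)] [464.2307 262.5385]
wrist bolt_grip [(array([303.6, 351.2]), 0.68), (array([465.1, 263.8]), 0.37)] [280.1614 351.401 ]
[ 0.5718  0.11    0.131  -0.0118  2.2   ] {('arrow_notch', 'side'): array([-1.3, -1.5]), ('crank_grip', 'side'): array([-0.8, -0.1]), ('arrow_notch', 'top'): array([ 1.4, -1.2]), ('arrow_notch', 'wrist'): array([ 0.5, -1.8]), ('crank_grip', 'wrist'): array([-0.9,  2.3])}
```

View pics/m9.png

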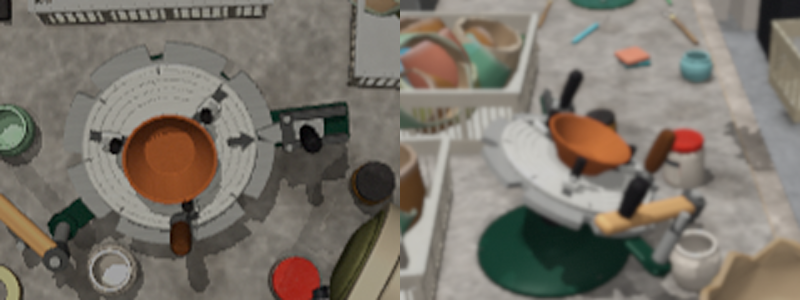

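The bolt knob now sits at (322,192) in the top view, about 13 px towards the wheel, which matches 24 mm of travel. The arrow points at the bolt, the rest is parked, and the dish and jars are where they were.

```bash
python3 -c "
from rig import ctrl
print(ctrl.close_job())"
```

```text
the job is handed in; nothing more can be done
None
```

The job is handed in: the hand rest is parked at its stop, the arrow points at the index bolt, and the bolt is pushed fully home so the wheel is locked; in the final pictures the dish, jars and pots look undisturbed, and no verdict was returned.

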